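# Clear the parts bin off the loading track and push the actuator in until it latches

## Task

Somebody has left the blue parts bin standing across the track of the loading station. Move it, upright, fully off the track onto the station's green shelf beside it, then push the black actuator along the track against the orange spring plate, firmly but without ramming it (well under 40 N), until the red catch snaps up behind it and holds it there. Keep the actuator down in its track all the time and do not disturb the silver motor, the drill or the pliers.

Things in the scene. Friction and masses are not known exactly. Their poses are not given: they have to be found in the camera images.
- station: fixed loading station; origin on the bench under the track's middle, z up. Track along its y, from y -240 mm (open loading end) to +270: a channel 53 mm wide, floor 12 mm above the bench, between aluminium rails 14 mm wide, tops at 32 mm, outer faces at x -41 and +41 mm. At the +y end stands the end unit (top 86 mm)
- station_shelf (a point): middle of the top of the station's green shelf, which joins the +x rail, level with the rail tops (32 mm above the bench); shelf spans station x +41 to +206 mm, y -160 to +220 mm, with a lip 12 mm high along its far edge
- ejector (a joint): orange spring plate, moving along the track in the end unit: 0 m = free, grows as it is pushed in (pushes back with 5 to 9 N). 0.020 m with the actuator latched, 0.024 m when the actuator meets the two hard stops beside the plate. The end unit is clamped so that the free plate's face lies anywhere from station y +135 to +175 mm: where is not reported
- catch (a joint): red sprung catch in the channel floor, part of the end unit, its middle 97 mm before the free plate's face; round nose 14 mm wide, 9 mm high. 0 m = fully up, 0.0095 m = pressed down. The actuator's bevelled front rides over it; it stands up again behind the rear face when the whole actuator has passed
- actuator: black block with brass terminals on top, 50 wide (x) x 110 long (y) x 60 high (z) mm, about 0.45 kg, lying loose in the channel; origin under its centre, +y is its front towards the spring plate, flat rear face at y -55 mm; its top is 72 mm above the bench and stands 40 mm above the rails. The front end is bevelled underneath (24 mm long, 11 mm high)
- bin: open blue parts bin with motor end caps fixed in it, 125 (x) x 110 (y) x 65 (z) mm, walls 6 mm, about 0.6 kg; origin under its centre. It starts standing across the rails, its -x side to the robot
- bin_corner_left (a point): lower corner of the bin at its x -62.5, y +55 mm
- bin_corner_right (a point): lower corner of the bin at its x -62.5, y -55 mm
- motor: bystander: silver round motor with black cap, 54 mm diameter, 70 mm high, standing on the far left end of the green shelf; origin under its centre
- drill: bystander: cordless drill lying on the bench left of the station, about 190 x 180 x 57 mm; origin under its barrel, barrel along x, grip to -y
- pliers: bystander: pliers with yellow handles lying on the bench right of the station, 165 x 60 x 16 mm; origin under the middle, handles to -x

How it is judged:
By the outcome, as a careful person would: the job done as asked, in the order asked, and still so for the second after the job is handed in, with the robot touching nothing.
It also fails if it takes over 64 s, if anything falls off the work surface, if the arm or the gripper's body presses on something with over 40 N, if the wrist force passes 120 N, or if a joint passes its speed limit or range.

## Robot

A 7-joint arm with a two-finger parallel gripper is mounted at the origin on the work surface. World frame = base frame: x ahead of the robot, y to its left, z up, the work surface at z = 0. Lengths are in m, angles in rad, forces in N, time in s.
With the tool pointing down it reaches from about 0.425 to 0.825 m from the base axis. Payload 3.6 kg.
Tool frame: the origin (TCP) lies midway between the tips of the shut fingers; the grasp point (between the pads) lies robot.grip_depth behind it (robot.grip_depth is the distance from the TCP to the grasp point, in m); z points along the fingers, x is the direction in which the jaws open and shut, and the axes are right-handed (so a half turn about z gives the same grasp; the last joint's range is limited). The gripper opens to 93 mm and grips with 3 to 60 N. Pads are 15 mm wide; open, the fingers measure 128 mm over their backs; the gripper's body (75 mm by 188 mm) begins 65 mm behind the grasp point.
Start: joints at [-1.183, 0.615, -0.013, 1.423, 0.008, 1.103, -0.04], TCP at [0.261, 0.595, 0.219] pointing down, gripper open.
Joint ranges: [-3.12, 3.12], [-0.3, 2.06], [-1.34, 1.32], [0.26, 2.42], [-1.36, 4.5], [0.01, 1.98], [-2.84, 2.84]. Speed limits (rad/s): [2.79, 2.79, 3.14, 3.14, 3.14, 3.14, 3.14].

## Interface

Orientations are given as [roll, pitch, yaw] about the fixed x, y, z axes, in that order (R = Rz(yaw) Ry(pitch) Rx(roll)).
In Python, from cell import robot gives the robot as it stands.
- The arm moves only by the tool move_arm, never from a script. Its argument "moves" is text: rows parted by semicolons, each of 5 numbers parted by spaces: the opening, from -1 (shut) to 1 (fully open), then the shift along the tool's x, y, z as a fraction of full scale, then the turn about the tool's z as a fraction of full scale. In form: gripper dx dy dz spin; .... A call has exactly 8 rows; each row is the pose to reach, as a shift and turn from the pose commanded when the call began, along the tool's axes at that moment, turning the shorter way round; what a row does not reach only later rows make up. Full scale, the value 1, is 750 mm for a shift and 360 degrees for a turn. A row lasts 1/12 s, in which the tool goes at most 41.7 mm and 7.16 degrees, less where a joint would pass 70% of its speed; a pose out of reach is approached as far as the arm can. A call with a number of a shift or a turn outside -1 to 1 is refused whole. A call with a gripper value outside its range is refused whole. The fingers move at their own pace and stop on an object; the grip force is fixed at half the most. Time passes only in rows, so rows that repeat a pose let the fingers close, or fill a call up. It gives the time, the measured TCP pose, the force and the opening at its end, in the units of the state.
- robot.get_obs(): the state, without advancing time (a new reading comes with each control period).
- robot.camera(name): name is "scene" or "top"; returns a dict with "pixels" (480x640x3 uint8, red, green, blue), "z_map" (480x640 float32, m along the optical axis (not along the pixel's ray), 0 where there is no reading), "intrinsics" (3x3 intrinsics, pixels), "eye" and "rotation" of the camera in the world. Camera axes: x right, y down, z forward; pixel columns grow to the right and rows downward; lengths in m; the calibration is good to about 2 mm. A picture is of the moment at which its call begins.
- robot.sign_off(): hands the job in, once; it reports no verdict.
The state is a dict: "clock": time; "joint_positions": joint angles; "dq": joint speeds; "joint_efforts": joint torques, N m; "tool_pos": TCP position; "ee_rot": TCP orientation; "force": force on the tool from outside, world axes, zero at the start; "moment": the same for the moment, N m; "gripper_width": opening from 0.0 (shut) to 1.0 (fully open).
Only numpy, scipy, OpenCV 4.12 (cv2) and the standard library are available. Lean on these libraries where they do the work, as an engineer would, in place of code of your own. Each camera call takes 0.05 s, during which the arm holds its last target.

## Working session

There is one attempt and no reset: what is moved stays moved. The work goes in short steps, Python scripts to look and compute and a tool call to move; the robot and the scene stay as the last step left them, time stands still between calls to the robot, and variables do not carry over. Pictures are saved under pics/ and viewed, and the job is handed in when it is done.

Besides the shell and the picture viewer there is one more tool, called after "Call:" by a JSON object that holds its "fn" and its "kwargs", one argument or row to a line. move_arm: Moves the arm, as the interface text tells. Its arguments: {"type":"object","properties":{"moves":{"type":"string"}},"required":["moves"]}

```bash
mkdir -p pics; ls; cat > h.py <<'E'
import numpy as np, cv2
from cell import robot
def snap(n,f):
    c=robot.camera(n); cv2.imwrite('pics/'+f,c['pixels'][:,:,::-1]); np.savez('pics/'+f+'.npz',**c); return c
def cloud(c):
    K=np.array(c['intrinsics']);z=c['z_map'];v,u=np.mgrid[0:480,0:640]
    p=np.stack([(u-K[0,2])/K[0,0]*z,(v-K[1,2])/K[1,1]*z,z],-1)
    return p@np.array(c['rotation']).T+np.array(c['eye'])
E
python3 - <<'E'
from h import *
print(robot.get_obs(), robot.grip_depth)
for n in('scene','top'):
    c=snap(n,n+'0.png'); print(c['eye'],c['rotation'],c['intrinsics'])
E
```

```text
pics
{'clock': 0.0, 'joint_positions': array([-1.18352316,  0.61590843, -0.01261133,  1.42485974,  0.00811658,
        1.10341475, -0.04036629]), 'dq': array([ 2.90625742e-03,  1.28737870e-03, -1.25748321e-03, -1.74464989e-03,
        9.39282923e-04,  4.82129179e-06, -2.54538406e-05]), 'joint_efforts': array([-6.83733342e-04, -4.58931649e+01,  2.08731475e-01, -1.65745211e+01,
       -6.11560559e-02,  2.04951921e-02,  2.31671929e-04]), 'tool_pos': array([0.26102759, 0.59443139, 0.21750118]), 'ee_rot': array([3.14153882e+00, 2.53919752e-03, 1.15712641e+00]), 'force': array([ 0.03979383,  0.30989153, -0.01375526]), 'moment': array([0.0043156 , 0.02640805, 0.00567634]), 'gripper_width': 1.0005255696141242} 0.0188
[ 1.54057402 -0.78074923  0.9750541 ] [-2.17897131 -0.00259054  0.89876423] [[539.26110539   0.         318.50437639]
 [  0.         539.26110539 250.32117403]
 [  0.           0.           1.        ]]
[0.46546131 0.03528884 1.12123126] [-3.06010167  0.00526024 -1.548825  ] [[444.73877693   0.         330.06717521]
 [  0.         444.73877693 230.96941565]
 [  0.           0.           1.        ]]
```

View pics/scene0.png

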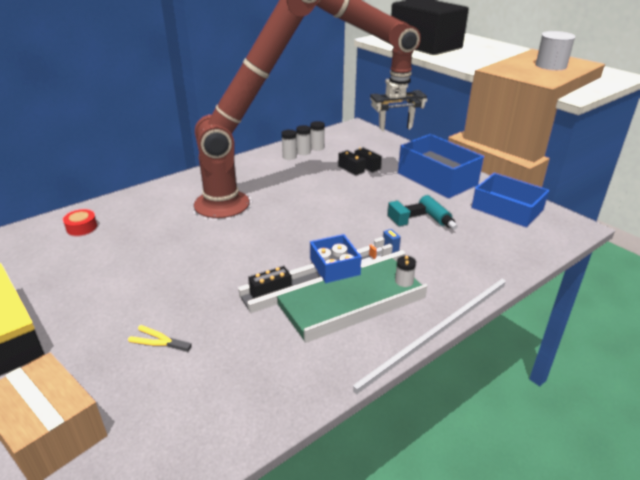

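View pics/top0.png

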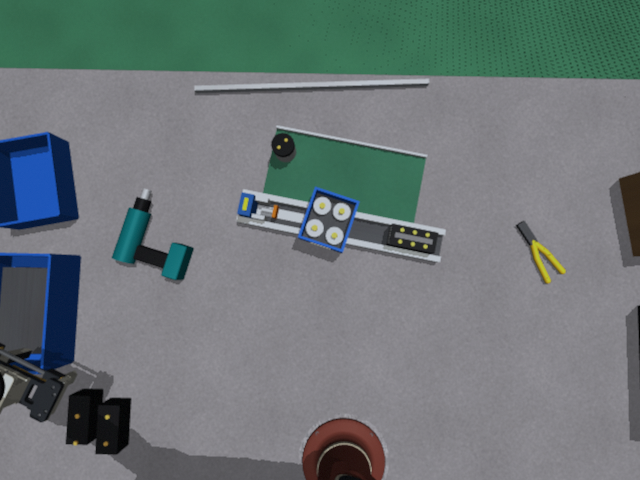

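Scene: bin (335,255), actuator (270,280), end unit (385,245). In the top view the bin is at (329,220), the actuator at (413,238), the orange plate at (275,212), and the motor at (283,145). Next I'll measure them.

```bash
cat > h.py <<'E'
import numpy as np, cv2
from scipy.spatial.transform import Rotation as Ro
from cell import robot
def snap(n,f):
    c=robot.camera(n); cv2.imwrite('pics/'+f,c['pixels'][:,:,::-1]); np.savez('pics/'+f+'.npz',**c); return c
def load(f): return dict(np.load('pics/'+f+'.npz'))
def R(c): return Ro.from_euler('xyz',c['rotation']).as_matrix()
def cloud(c):
    K=c['intrinsics'];z=c['z_map'];v,u=np.mgrid[0:480,0:640]
    p=np.stack([(u-K[0,2])/K[0,0]*z,(v-K[1,2])/K[1,1]*z,z],-1)
    return p@R(c).T+c['eye']
def onplane(c,uv,h):
    K=c['intrinsics'];uv=np.atleast_2d(uv).astype(float)
    d=np.c_[(uv[:,0]-K[0,2])/K[0,0],(uv[:,1]-K[1,2])/K[1,1],np.ones(len(uv))]@R(c).T
    return c['eye']+d*((h-c['eye'][2])/d[:,2])[:,None]
def rect(c,m,h):
    m=m.astype(np.uint8); n,l,s,_=cv2.connectedComponentsWithStats(m); k=1+np.argmax(s[1:,4])
    v,u=np.nonzero(l==k); p=onplane(c,np.c_[u,v],h)[:,:2]
    r=cv2.minAreaRect((p*1000).astype(np.float32)); return r,cv2.boxPoints(r),len(u)
E
python3 - <<'E'
from h import *
c=load('top0.png'); P=cloud(c); hsv=cv2.cvtColor(c['pixels'],cv2.COLOR_RGB2HSV); H,S,V=cv2.split(hsv)
roi=np.zeros((480,640),bool); roi[110:280,220:460]=1
X=P[...,2]
# bench check
print('bench z',np.median(X[300:350,200:300]))
g=roi&(H>60)&(H<90)&(S>90); print('shelf z',np.median(X[g]),rect(c,g,.032))
b=roi&(H>105)&(H<125)&(S>120); b[:, :270]=0; print('bin zmax',np.percentile(X[b],[5,50,95]))
t=roi&(X>.085)&(X<.11); t[:,:290]=0;t[:,370:]=0;print('bintop',rect(c,t,.097))
a=roi&(X>.06)&(X<.085); a[:,:370]=0; print('act',rect(c,a,.072))
r=roi&(X>.022)&(X<.04)&(S<60)&(V>120); print('rails',rect(c,r,.032))
o=roi&(H<18)&(S>150)&(V>120); v,u=np.nonzero(o); print('orange',u.min(),u.max(),v.min(),v.max())
w=roi&(X>.01); w[:185]=0
im=c['pixels'][110:280,220:460,::-1]; cv2.imwrite('pics/crop0.png',cv2.resize(im,None,fx=3.3,fy=3.3,interpolation=cv2.INTER_CUBIC))
s=load('scene0.png'); im=s['pixels'][220:345,230:440,::-1]; cv2.imwrite('pics/crop1.png',cv2.resize(im,None,fx=3.8,fy=3.8,interpolation=cv2.INTER_CUBIC))
E
```

```text
bench z 0.00019760791135103872
shelf z 0.03267854516829549 (((694.1229858398438, 11.09027099609375), (377.2724609375, 162.7118377685547), 79.86280822753906), array([[ 580.83606, -160.28207],
       [ 741.0078 , -188.92029],
       [ 807.4099 ,  182.46262],
       [ 647.23816,  211.10083]], dtype=float32), 8636)
bin zmax [0.03911702 0.09596474 0.10027444]
bintop (((577.1044921875, 46.80898666381836), (109.37811279296875, 127.35031127929688), 72.70033264160156), array([[500.04697 ,  13.528965],
       [621.63635 , -24.341112],
       [654.162   ,  80.089005],
       [532.57263 , 117.95908 ]], dtype=float32), 560)
act (((539.5690307617188, -153.65164184570312), (111.90741729736328, 50.32078170776367), 79.89098358154297), array([[ 504.97818, -204.3205 ],
       [ 554.5177 , -213.1529 ],
       [ 574.1599 , -102.98279],
       [ 524.62036,  -94.15039]], dtype=float32), 1013)
rails (((512.930419921875, -112.80046844482422), (233.9180450439453, 14.93655776977539), 79.89535522460938), array([[ 485.05792  , -226.63506  ],
       [ 499.7628   , -229.25562  ],
       [ 540.8029   ,    1.0341187],
       [ 526.098    ,    3.6546783]], dtype=float32), 534)
orange 272 276 205 217
```

```bash
sleep 1
```

```text
(no output)
```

View pics/crop0.png

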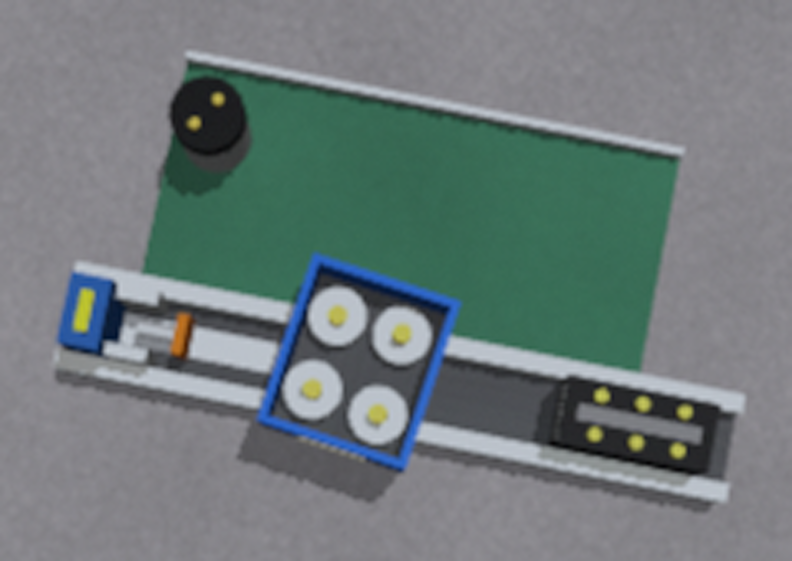

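View pics/crop1.png

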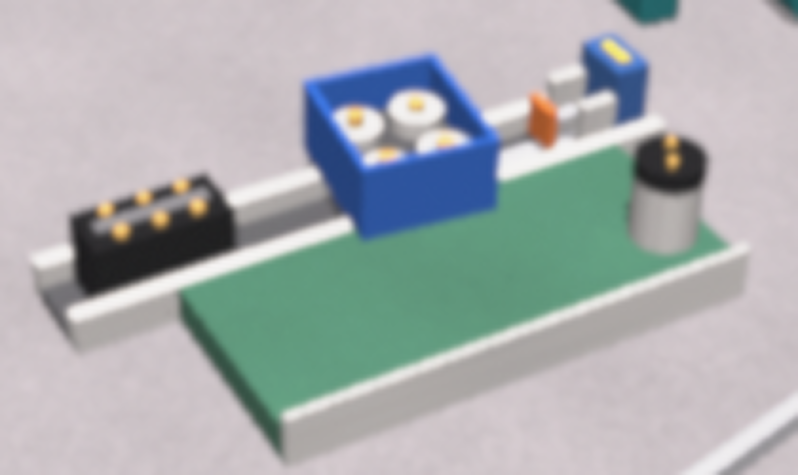

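The bin can be pushed flat from the rails onto the level shelf with two spread fingers, which also squares it up. First I need the station frame, motor and plate positions.

```bash
cat >> h.py <<'E'
TH=np.radians(-10.1); UX=np.array([np.cos(TH),np.sin(TH)]); UY=np.array([-np.sin(TH),np.cos(TH)])
O=np.array([.5677,.0025])
def st(p): p=np.atleast_2d(p)[:,:2]-O; return np.c_[p@UX,p@UY]*1000
def world(x,y): return O+(x*UX+y*UY)/1000
def plan(x,y,z,yaw,ob=None,base=None):
    "fractions for going to station x,y (mm), world z, tool-x yaw (rad); base = (pos,rpy) commanded"
    o=robot.get_obs(); p,r=base or (o['tool_pos'],o['ee_rot'])
    d=np.r_[world(x,y),z]-p; M=Ro.from_euler('xyz',r).as_matrix(); t=M.T@d/.75
    s=-((yaw-r[2]+np.pi/2)%np.pi-np.pi/2)/(2*np.pi)
    print('shift frac',t.round(4),'spin',round(s,4),'|d|mm',round(np.linalg.norm(d)*1e3))
def show():
    o=robot.get_obs(); print('t',round(o['clock'],2),'st',st(o['tool_pos']).round(1),'z',o['tool_pos'][2].round(4),'rpy',o['ee_rot'].round(3),'F',o['force'].round(1),'w',round(o['gripper_width'],2))
E
python3 - <<'E'
from h import *
c=load('top0.png'); P=cloud(c); H,S,V=cv2.split(cv2.cvtColor(c['pixels'],cv2.COLOR_RGB2HSV)); X=P[...,2]
m=np.zeros((480,640),bool); m[125:165,260:310]=1; q=m&(X>.09); 
v,u=np.nonzero(q); (cx,cy),r=cv2.minEnclosingCircle(np.c_[u,v].astype(np.float32)); print('motor',st(onplane(c,[cx,cy],.102)),np.median(X[q]),st(P[q]).min(0),st(P[q]).max(0))
o=np.zeros((480,640),bool); o[195:230,260:290]=1; o&=(H<18)&(S>120); p=P[o]; print('plate',np.c_[st(p),p[:,2]*1e3].round(0).tolist()[:60:4])
hz=p[:,2].max(); v,u=np.nonzero(o); print(hz, st(onplane(c,np.c_[u,v],hz)).min(0))
s=load('scene0.png'); Ps=cloud(s); H,S,V=cv2.split(cv2.cvtColor(s['pixels'],cv2.COLOR_RGB2HSV)); o=np.zeros((480,640),bool); o[235:270,360:385]=1; o&=(H<18)&(S>150); p=Ps[o]; q=np.c_[st(p),p[:,2]*1e3]; print('scene plate',np.percentile(q,[5,25,50,75,95],axis=0).round(1))
show(); plan(-95,45,.217,1.394)
E
```

```text
motor [[163.30739528 191.12984848]] 0.10267279938613294 [-106.40439005   14.35144849] [179.61512441 211.38727634]
plate [[13.0, 182.0, 59.0], [10.0, 181.0, 60.0], [8.0, 180.0, 62.0], [12.0, 175.0, 36.0], [7.0, 174.0, 54.0], [5.0, 174.0, 50.0], [2.0, 174.0, 59.0], [-1.0, 176.0, 59.0], [-4.0, 179.0, 57.0], [-6.0, 178.0, 56.0], [-9.0, 180.0, 59.0], [-12.0, 182.0, 58.0], [-9.0, 174.0, 46.0], [-13.0, 174.0, 59.0], [-15.0, 178.0, 45.0]]
0.061647198624549704 [-18.48918506 170.89400127]
scene plate [[ -7.3 172.9  31. ]
 [ -1.5 175.4  37.4]
 [  4.6 176.6  45. ]
 [ 11.7 178.4  53.1]
 [ 16.3 180.3  59.4]]
t 0.1 st [[-405.7  529. ]] z 0.2176 rpy [3.142e+00 2.000e-03 1.157e+00] F [-0.3 -0.4 -0.1] w 1.0
shift frac [-0.5298  0.5545  0.002 ] spin -0.0377 |d|mm 575
```

Call:
{"fn": "move_arm", "kwargs": {
  "moves": "0.3 -0.02 0.02 0 -0.005; 0.3 -0.05 0.053 0 -0.01; 0.3 -0.083 0.087 0 -0.015; 0.3 -0.117 0.123 0 -0.02; 0.3 -0.152 0.159 0 -0.025; 0.3 -0.187 0.196 0 -0.03; 0.3 -0.222 0.233 0 -0.034; 0.3 -0.257 0.269 0 -0.0377"
}}

```text
clock: 0.77
tool_pos: [0.3689, 0.3354, 0.2184]
ee_rot: [-3.141, 0.001, 1.395]
force: [0.9, 0.5, 0.4]
gripper_width: 0.651
```

```bash
python3 -c "
from h import *
show(); plan(-95,45,.217,1.394)"
```

```text
t 0.77 st [[-254.1  292.9]] z 0.2184 rpy [-3.141e+00  1.000e-03  1.395e+00] F [0.9 0.5 0.4] w 0.65
shift frac [-0.3306  0.212   0.002 ] spin 0.0002 |d|mm 295
```

Call:
{"fn": "move_arm", "kwargs": {
  "moves": "0.3 -0.045 0.029 0 0; 0.3 -0.09 0.058 0 0; 0.3 -0.135 0.087 0 0; 0.3 -0.18 0.115 0 0; 0.3 -0.225 0.144 0 0; 0.3 -0.27 0.173 0 0; 0.3 -0.305 0.196 0 0; 0.3 -0.33 0.212 0 0"
}}

```text
clock: 1.43
tool_pos: [0.4822, 0.0617, 0.2185]
ee_rot: [3.141, 0.002, 1.389]
force: [0.5, -0.4, -0.3]
gripper_width: 0.649
```

```bash
python3 -c "
from h import *
show(); plan(-95,45,.042,1.394)"
```

```text
t 1.43 st [[-94.5  43.3]] z 0.2185 rpy [3.141e+00 2.000e-03 1.389e+00] F [ 0.5 -0.4 -0.3] w 0.65
shift frac [ 0.0026 -0.0007  0.2353] spin -0.0008 |d|mm 176
```

Call:
{"fn": "move_arm", "kwargs": {
  "moves": "0.3 0.002 0 0.03 0; 0.3 0.002 0 0.07 0; 0.3 0.002 0 0.11 0; 0.3 0.002 0 0.15 0; 0.3 0.002 0 0.19 0; 0.3 0.002 0 0.22 0; 0.3 0.002 0 0.235 0; 0.3 0.002 0 0.235 0"
}}

```text
clock: 2.1
tool_pos: [0.4796, 0.067, 0.0397]
ee_rot: [-3.135, 0.002, 1.394]
force: [-0.1, 1.2, -0.6]
gripper_width: 0.649
```

```bash
python3 -c "
from h import *
show(); snap('top','top1.png')
c=load('top1.png');cv2.imwrite('pics/crop2.png',cv2.resize(c['pixels'][110:280,220:460,::-1],None,fx=3.3,fy=3.3))"
```

```text
t 2.1 st [[-98.1  48.1]] z 0.0397 rpy [-3.135e+00  2.000e-03  1.394e+00] F [-0.1  1.2 -0.6] w 0.65
```

View pics/crop2.png

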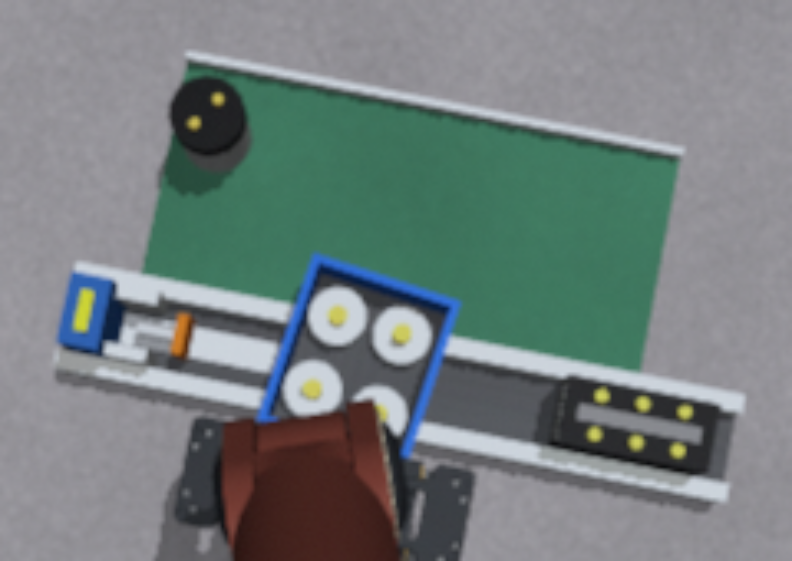

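Call:
{"fn": "move_arm", "kwargs": {
  "moves": "0.3 0 0.01 0 0; 0.3 0 0.02 0 0; 0.3 0 0.03 0 0; 0.3 0 0.04 0 0; 0.3 0 0.05 0 0; 0.3 0 0.06 0 0; 0.3 0 0.07 0 0; 0.3 0 0.08 0 0"
}}

```text
clock: 2.82
tool_pos: [0.5391, 0.0563, 0.0428]
ee_rot: [-3.137, 0.001, 1.394]
force: [-3.6, -0.4, 0.8]
gripper_width: 0.651
```

```bash
python3 -c "
from h import *
show(); snap('scene','s1.png')
c=load('s1.png');cv2.imwrite('pics/crop3.png',cv2.resize(c['pixels'][200:345,230:440,::-1],None,fx=3.8,fy=3.8))"
```

```text
t 2.82 st [[-37.6  47.9]] z 0.0428 rpy [-3.137e+00  1.000e-03  1.394e+00] F [-3.6 -0.4  0.8] w 0.65
```

View pics/crop3.png

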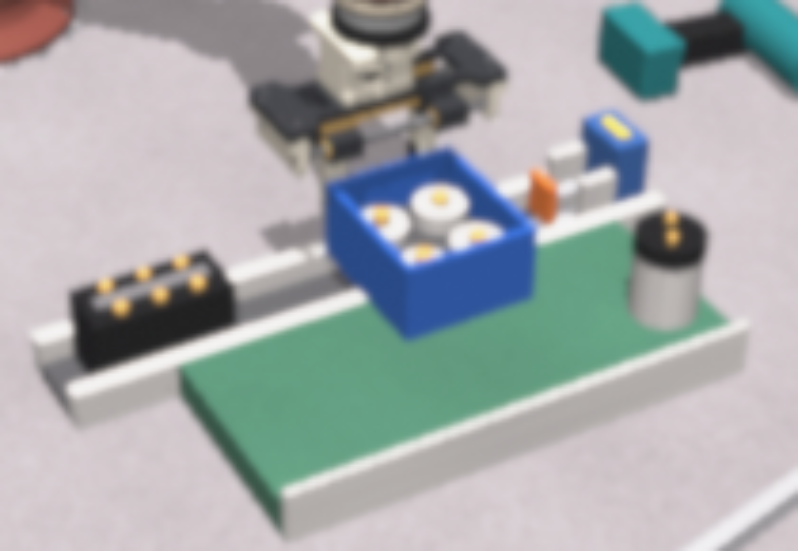

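The bin is sliding flat and staying upright, with about 3.6 N of push. I'll keep going.

Call:
{"fn": "move_arm", "kwargs": {
  "moves": "0.3 0 0.01 0 0; 0.3 0 0.02 0 0; 0.3 0 0.03 0 0; 0.3 0 0.04 0 0; 0.3 0 0.05 0 0; 0.3 0 0.06 0 0; 0.3 0 0.07 0 0; 0.3 0 0.08 0 0"
}}

```text
clock: 3.53
tool_pos: [0.5986, 0.0468, 0.0426]
ee_rot: [-3.138, 0.0, 1.395]
force: [-7.1, 1.5, 3.9]
gripper_width: 0.652
```

```bash
cat > binpos.py <<'E'
from h import *
import sys
show(); c=snap('top',sys.argv[1]); P=cloud(c); X=P[...,2]
s=st(P.reshape(-1,3)).reshape(480,640,2)
H,S,V=cv2.split(cv2.cvtColor(c['pixels'],cv2.COLOR_RGB2HSV))
t=(H>105)&(H<125)&(S>110)&(X>.088)&(X<.106)&(s[...,0]>-70)&(s[...,0]<215)&(s[...,1]>-160)&(s[...,1]<150)
r,b,n=rect(c,t,.097); print('bin c',st(np.array(r[0])/1000).round(1),r[1],'corners',st(b/1000).round(1).tolist())
cv2.imwrite('pics/c_'+sys.argv[1],cv2.resize(c['pixels'][100:280,220:460,::-1],None,fx=3.3,fy=3.3))
E
python3 binpos.py top2.png
```

```text
t 3.53 st [[22.7 49. ]] z 0.0426 rpy [-3.138  0.     1.395] F [-7.1  1.5  3.9] w 0.65
bin c [[130.3  52.9]] (109.05142974853516, 53.49123764038086) corners [[103.3, -1.5], [156.8, -1.7], [157.3, 107.3], [103.8, 107.5]]
```

View pics/c_top2.png

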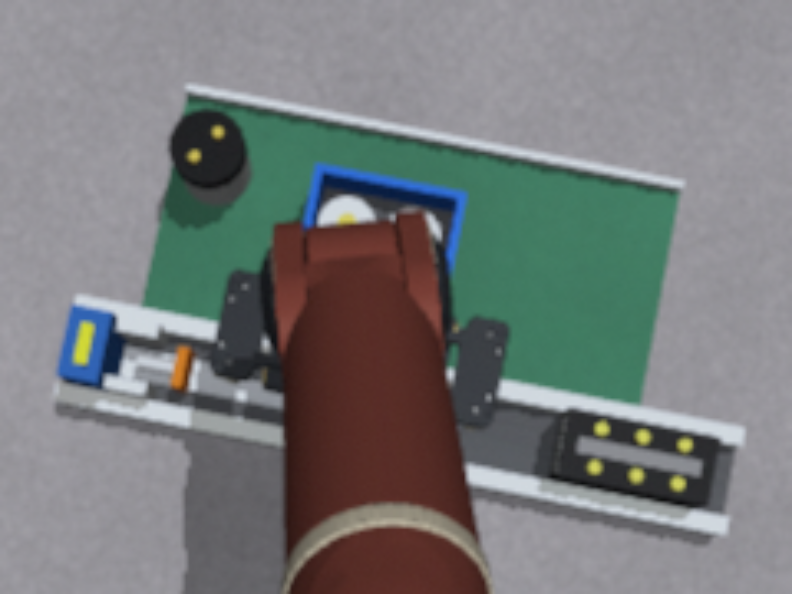

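The far edge is at x 157, so the near face is at about 32 and the bin is now square to the station. It needs about 25 mm more.

Call:
{"fn": "move_arm", "kwargs": {
  "moves": "0.3 0 0.006 0 0; 0.3 0 0.012 0 0; 0.3 0 0.018 0 0; 0.3 0 0.024 0 0; 0.3 0 0.029 0 0; 0.3 0 0.032 0 0; 0.3 0 0.034 0 0; 0.3 0 0.034 0 0"
}}

```text
clock: 4.25
tool_pos: [0.6239, 0.0423, 0.0427]
ee_rot: [-3.139, -0.0, 1.394]
force: [-6.1, 0.5, 3.7]
gripper_width: 0.654
```

```bash
python3 binpos.py top3.png
```

```text
t 4.25 st [[48.3 49.1]] z 0.0427 rpy [-3.139 -0.     1.394] F [-6.1  0.5  3.7] w 0.65
bin c [[160.4  53. ]] (109.2387466430664, 45.791263580322266) corners [[137.2, -1.6], [183.0, -1.8], [183.5, 107.5], [137.7, 107.7]]
```

Call:
{"fn": "move_arm", "kwargs": {
  "moves": "0.3 0 -0.02 0 0; 0.3 0 -0.05 0 0; 0.3 0 -0.065 -0.02 0; -0.3 0 -0.065 -0.06 0; -1 0 -0.065 -0.1 0; -1 0 -0.065 -0.13 0; -1 0 -0.065 -0.14 0; -1 0 -0.065 -0.14 0"
}}

```text
clock: 4.97
tool_pos: [0.5801, 0.0503, 0.1501]
ee_rot: [3.134, -0.002, 1.393]
force: [0.7, 0.0, -0.7]
gripper_width: 0.341
```

```bash
python3 binpos.py top4.png; python3 -c "
from h import *
plan(0,-255,.145,-.176)"
```

```text
t 4.97 st [[ 3.8 49.2]] z 0.1501 rpy [ 3.134e+00 -2.000e-03  1.393e+00] F [ 0.7  0.  -0.7] w 0.34
bin c [[146.  53.]] (109.31360626220703, 74.59681701660156) corners [[108.4, -1.5], [183.0, -1.8], [183.5, 107.5], [108.9, 107.8]]
shift frac [-0.4051 -0.0025  0.0037] spin 0.2498 |d|mm 304
```

View pics/c_top4.png

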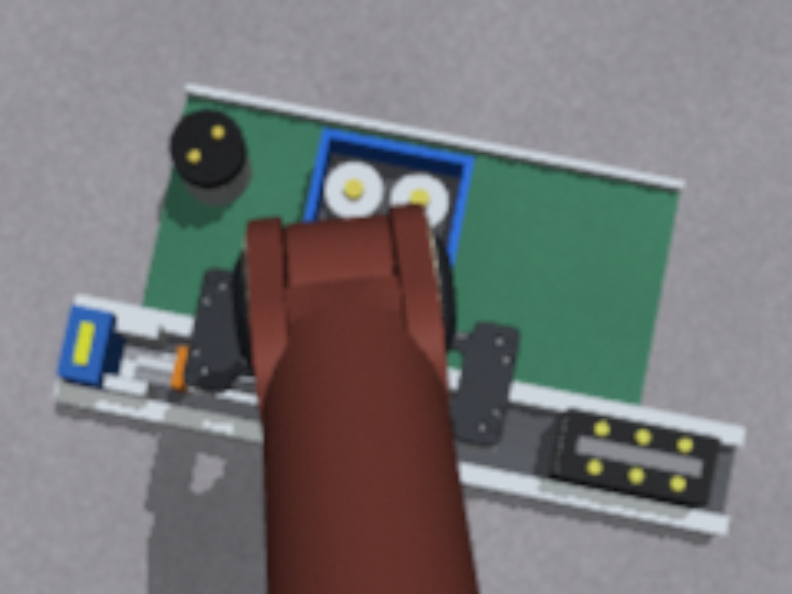

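Call:
{"fn": "move_arm", "kwargs": {
  "moves": "-1 -0.02 0 0 0.015; -1 -0.05 0 0 0.034; -1 -0.085 0 0 0.053; -1 -0.12 0 0 0.072; -1 -0.155 0 0 0.091; -1 -0.19 0 0 0.11; -1 -0.225 0 0 0.129; -1 -0.255 0 0 0.148"
}}

```text
clock: 5.68
tool_pos: [0.542, -0.1401, 0.1453]
ee_rot: [-3.141, 0.003, 0.457]
force: [0.7, 0.2, 0.6]
gripper_width: 0.004
```

```bash
python3 -c "
from h import *
show();plan(0,-255,.145,-.176)"
```

```text
t 5.68 st [[  -0.3 -144.9]] z 0.1453 rpy [-3.141e+00  3.000e-03  4.570e-01] F [0.7 0.2 0.6] w 0.0
shift frac [-0.0865  0.1186  0.0006] spin 0.1007 |d|mm 110
```

Call:
{"fn": "move_arm", "kwargs": {
  "moves": "-1 -0.02 0.028 0 0.018; -1 -0.04 0.055 0 0.036; -1 -0.06 0.082 0 0.054; -1 -0.078 0.106 0 0.072; -1 -0.086 0.118 0 0.088; -1 -0.086 0.118 0 0.1; -1 -0.086 0.118 0 0.1; -1 -0.086 0.118 0 0.1"
}}

```text
clock: 6.35
tool_pos: [0.5247, -0.2454, 0.1455]
ee_rot: [-3.141, 0.003, -0.162]
force: [1.1, 1.4, -0.4]
gripper_width: 0.008
```

```bash
python3 binpos.py top5.png; python3 -c "
from h import *
plan(0,-255,.038,-.176)
c=load('top5.png');P=cloud(c);s=st(P.reshape(-1,3)).reshape(480,640,2);X=P[...,2]
a=(X>.062)&(X<.082)&(abs(s[...,0])<35)&(s[...,1]<-50)&(s[...,1]>-260);r,b,n=rect(c,a,.072);print('act',st(np.array(r[0])/1e3),r[1])"
```

```text
t 6.35 st [[   1.1 -251.6]] z 0.1455 rpy [-3.141e+00  3.000e-03 -1.620e-01] F [ 1.1  1.4 -0.4] w 0.01
bin c [[120.4  53. ]] (109.08635711669922, 126.16523742675781) corners [[57.3, -1.6], [183.5, -1.6], [183.5, 107.5], [57.3, 107.5]]
shift frac [-0.0016  0.0051  0.1439] spin 0.0023 |d|mm 108
act [[  -0.36136169 -158.63241713]] (112.0103530883789, 50.31842041015625)
```

View pics/c_top5.png

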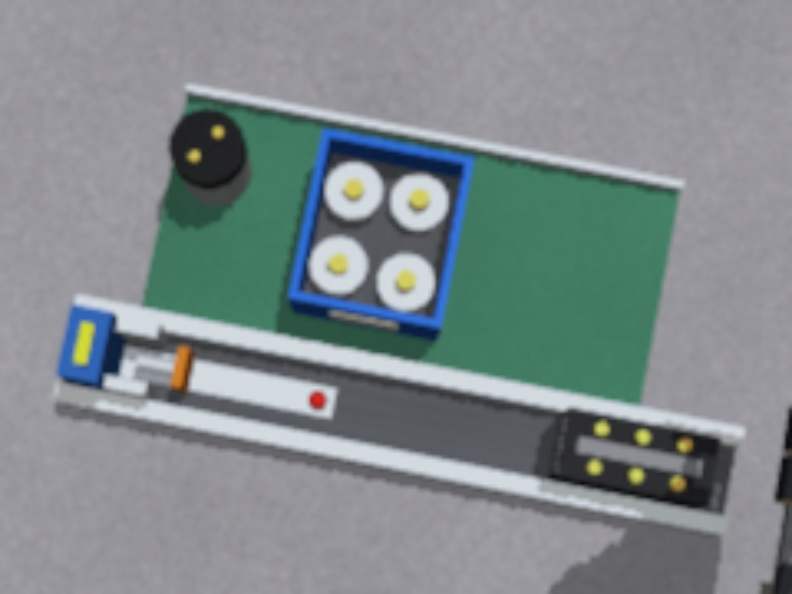

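The bin stands square on the shelf (x 57 to 183 mm) and off the track. The red catch shows at crop (317,400), so it gives a second check on the plate position. Now lowering behind the actuator.

Call:
{"fn": "move_arm", "kwargs": {
  "moves": "-1 -0.001 0.005 0.02 0.002; -1 -0.001 0.005 0.045 0.002; -1 -0.001 0.005 0.075 0.002; -1 -0.001 0.005 0.105 0.002; -1 -0.001 0.005 0.128 0.002; -1 -0.001 0.005 0.14 0.002; -1 -0.001 0.005 0.143 0.002; -1 -0.001 0.005 0.143 0.002"
}}

```text
clock: 7.07
tool_pos: [0.5239, -0.2491, 0.0397]
ee_rot: [-3.141, 0.001, -0.176]
force: [0.2, -1.0, 0.6]
gripper_width: 0.004
```

```bash
python3 -c "
from h import *
show()
c=load('top5.png');P=cloud(c);H,S,V=cv2.split(cv2.cvtColor(c['pixels'],cv2.COLOR_RGB2HSV))
m=((H<6)|(H>174))&(S>150)&(V>90);m[:,:300]=0;m[:190]=0;m[250:]=0;m[:,340:]=0;v,u=np.nonzero(m);print(len(u),'catch',st(onplane(c,[u.mean(),v.mean()],.019)))
o=(H>6)&(H<18)&(S>120);o[:,:260]=0;o[:,290:]=0;o[:190]=0;o[230:]=0;v,u=np.nonzero(o);print('plate',st(onplane(c,np.c_[u,v],.060)).min(0),np.percentile(st(P[o])[:,1],[3,10,50]))"
```

```text
t 7.07 st [[   1.  -255.4]] z 0.0397 rpy [-3.141e+00  1.000e-03 -1.760e-01] F [ 0.2 -1.   0.6] w 0.0
13 catch [[-0.98525135 78.17418802]]
plate [-18.35251464 171.13735778] [173.99070159 174.24284892 176.99399949]
```

Call:
{"fn": "move_arm", "kwargs": {
  "moves": "-1 0 -0.01 0 0; -1 0 -0.022 0 0; -1 0 -0.032 0 0; -1 0 -0.04 0 0; -1 0 -0.05 0 0; -1 0 -0.062 0 0; -1 0 -0.074 0 0; -1 0 -0.086 0 0"
}}

```text
clock: 7.73
tool_pos: [0.5357, -0.1873, 0.0409]
ee_rot: [3.139, -0.002, -0.178]
force: [-1.4, -4.9, 3.1]
gripper_width: 0.007
```

```bash
python3 -c "
from h import *
show()"
```

```text
t 7.73 st [[   1.7 -192.5]] z 0.0409 rpy [ 3.139e+00 -2.000e-03 -1.780e-01] F [-1.4 -4.9  3.1] w 0.01
```

Call:
{"fn": "move_arm", "kwargs": {
  "moves": "-1 0 -0.012 0 0; -1 0 -0.024 0 0; -1 0 -0.036 0 0; -1 0 -0.048 0 0; -1 0 -0.06 0 0; -1 0 -0.072 0 0; -1 0 -0.084 0 0; -1 0 -0.096 0 0"
}}

```text
clock: 8.4
tool_pos: [0.5482, -0.1165, 0.0409]
ee_rot: [3.139, -0.002, -0.178]
force: [-1.0, -4.9, 3.6]
gripper_width: 0.005
```

```bash
python3 -c "
from h import *
show(); snap('scene','s2.png')
c=load('s2.png');cv2.imwrite('pics/crop5.png',cv2.resize(c['pixels'][180:345,230:440,::-1],None,fx=3.5,fy=3.5))"
```

```text
t 8.4 st [[   1.7 -120.6]] z 0.0409 rpy [ 3.139e+00 -2.000e-03 -1.780e-01] F [-1.  -4.9  3.6] w 0.01
```

View pics/crop5.png

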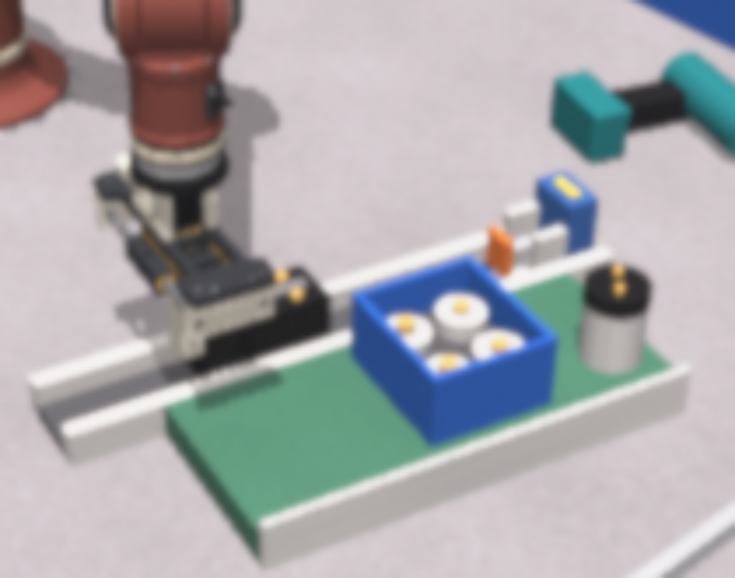

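The actuator is sliding flat in the channel, and the gripper body will pass above the bin. I'll continue to the catch.

Call:
{"fn": "move_arm", "kwargs": {
  "moves": "-1 0 -0.012 0 0; -1 0 -0.024 0 0; -1 0 -0.036 0 0; -1 0 -0.048 0 0; -1 0 -0.058 0 0; -1 0 -0.068 0 0; -1 0 -0.076 0 0; -1 0 -0.084 0 0"
}}

```text
clock: 9.12
tool_pos: [0.5589, -0.0547, 0.0407]
ee_rot: [3.139, -0.001, -0.178]
force: [-0.6, -6.2, 3.6]
gripper_width: 0.003
```

Call:
{"fn": "move_arm", "kwargs": {
  "moves": "-1 0 -0.007 0 0; -1 0 -0.014 0 0; -1 0 -0.021 0 0; -1 0 -0.028 0 0; -1 0 -0.035 0 0; -1 0 -0.042 0 0; -1 0 -0.049 0 0; -1 0 -0.056 0 0"
}}

```text
clock: 9.78
tool_pos: [0.5659, -0.0152, 0.0407]
ee_rot: [3.137, -0.001, -0.18]
force: [-0.3, -6.6, 1.9]
gripper_width: 0.006
```

```bash
python3 -c "
from h import *
show(); snap('scene','s3.png')
c=load('s3.png');cv2.imwrite('pics/crop6.png',cv2.resize(c['pixels'][180:345,230:440,::-1],None,fx=3.5,fy=3.5))"
```

```text
t 9.78 st [[  1.3 -17.8]] z 0.0407 rpy [ 3.137e+00 -1.000e-03 -1.800e-01] F [-0.3 -6.6  1.9] w 0.01
```

View pics/crop6.png

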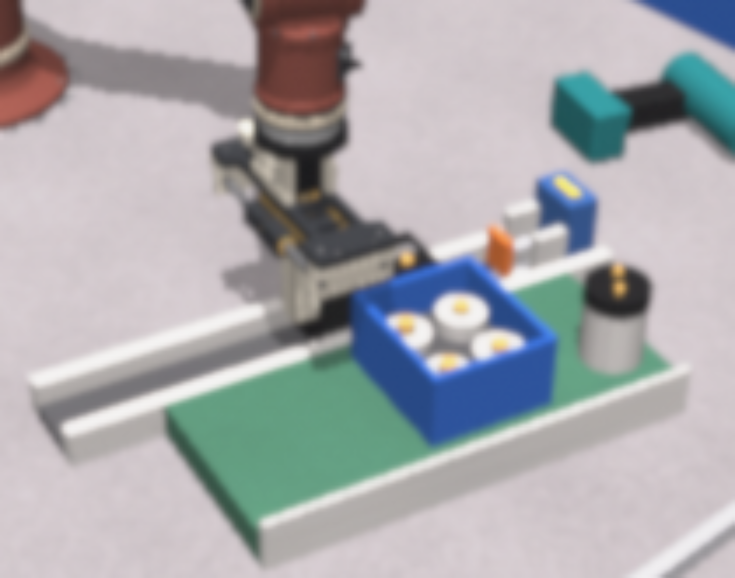

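The front is past the catch and the actuator sits level. About 70 mm to plate contact.

Call:
{"fn": "move_arm", "kwargs": {
  "moves": "-1 0 -0.007 0 0; -1 0 -0.014 0 0; -1 0 -0.021 0 0; -1 0 -0.028 0 0; -1 0 -0.035 0 0; -1 0 -0.042 0 0; -1 0 -0.049 0 0; -1 0 -0.056 0 0"
}}

```text
clock: 10.5
tool_pos: [0.5732, 0.0277, 0.0405]
ee_rot: [3.139, 0.0, -0.179]
force: [-1.1, -6.8, 4.0]
gripper_width: 0.01
```

Call:
{"fn": "move_arm", "kwargs": {
  "moves": "-1 0 -0.004 0 0; -1 0 -0.008 0 0; -1 0 -0.012 0 0; -1 0 -0.016 0 0; -1 0 -0.02 0 0; -1 0 -0.024 0 0; -1 0 -0.028 0 0; -1 0 -0.032 0 0"
}}

```text
clock: 11.17
tool_pos: [0.5774, 0.051, 0.0405]
ee_rot: [3.139, 0.001, -0.179]
force: [-1.3, -6.4, 4.5]
gripper_width: 0.006
```

```bash
python3 -c "
from h import *
show(); snap('scene','s4.png')
c=load('s4.png');cv2.imwrite('pics/crop7.png',cv2.resize(c['pixels'][180:345,230:440,::-1],None,fx=3.5,fy=3.5))"
```

```text
t 11.17 st [[ 1.  49.5]] z 0.0405 rpy [ 3.139e+00  1.000e-03 -1.790e-01] F [-1.3 -6.4  4.5] w 0.01
```

View pics/crop7.png

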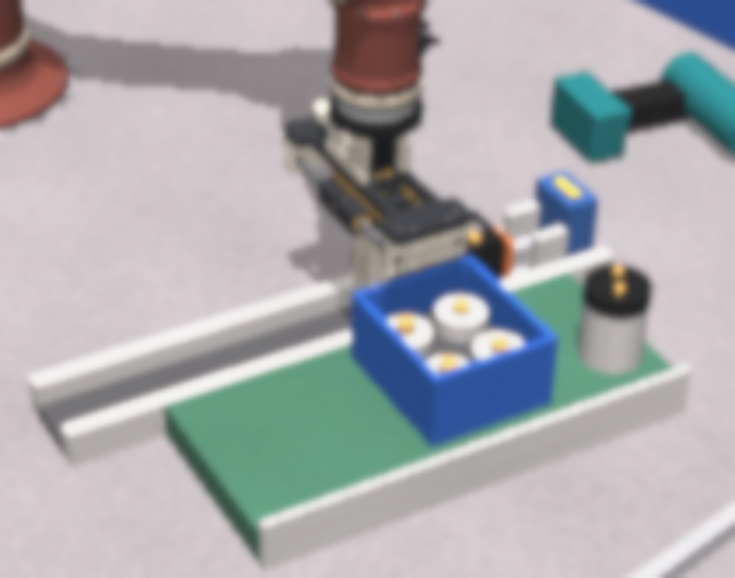

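The front is about to touch the orange plate. From here, 2 mm per row.

Call:
{"fn": "move_arm", "kwargs": {
  "moves": "-1 0 -0.003 0 0; -1 0 -0.006 0 0; -1 0 -0.009 0 0; -1 0 -0.012 0 0; -1 0 -0.015 0 0; -1 0 -0.018 0 0; -1 0 -0.021 0 0; -1 0 -0.024 0 0"
}}

```text
clock: 11.88
tool_pos: [0.5797, 0.0642, 0.0406]
ee_rot: [3.133, 0.001, -0.181]
force: [-2.5, -12.8, 5.9]
gripper_width: 0.003
```

```bash
python3 -c "
from h import *
show()"
```

```text
t 11.88 st [[ 1.  62.8]] z 0.0406 rpy [ 3.133e+00  1.000e-03 -1.810e-01] F [ -2.5 -12.8   5.9] w 0.0
```

Call:
{"fn": "move_arm", "kwargs": {
  "moves": "-1 0 -0.0015 0 0; -1 0 -0.003 0 0; -1 0 -0.0045 0 0; -1 0 -0.006 0 0; -1 0 -0.0075 0 0; -1 0 -0.009 0 0; -1 0 -0.0105 0 0; -1 0 -0.0105 0 0"
}}

```text
clock: 12.55
tool_pos: [0.581, 0.0714, 0.0406]
ee_rot: [3.132, 0.001, -0.181]
force: [-2.0, -12.8, 5.4]
gripper_width: 0.008
```

```bash
python3 -c "
from h import *
show(); snap('scene','s5.png');snap('top','t6.png')
c=load('s5.png');a=cv2.resize(c['pixels'][200:300,300:420,::-1],None,fx=3.3,fy=3.3)
c=load('t6.png');b=cv2.resize(c['pixels'][160:260,230:350,::-1],None,fx=3.3,fy=3.3);cv2.imwrite('pics/crop8.png',np.hstack([a,b]))"
```

```text
t 12.55 st [[ 1.  70.2]] z 0.0406 rpy [ 3.132e+00  1.000e-03 -1.810e-01] F [ -2.  -12.8   5.4] w 0.01
```

View pics/crop8.png

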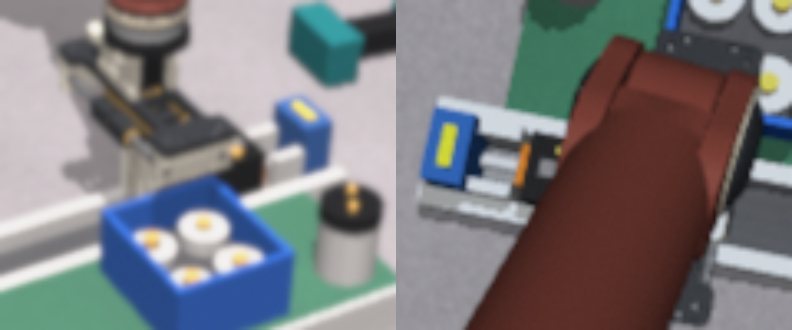

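Call:
{"fn": "move_arm", "kwargs": {
  "moves": "-1 0 -0.001 0 0; -1 0 -0.002 0 0; -1 0 -0.003 0 0; -1 0 -0.004 0 0; -1 0 -0.005 0 0; -1 0 -0.006 0 0; -1 0 -0.006 0 0; -1 0 -0.006 0 0"
}}

```text
clock: 13.32
tool_pos: [0.5818, 0.0756, 0.0406]
ee_rot: [3.132, 0.001, -0.182]
force: [-2.7, -12.4, 7.3]
gripper_width: 0.004
```

```bash
python3 -c "
from h import *
show()"
```

```text
t 13.32 st [[ 1.  74.4]] z 0.0406 rpy [ 3.132e+00  1.000e-03 -1.820e-01] F [ -2.7 -12.4   7.3] w 0.0
```

Call:
{"fn": "move_arm", "kwargs": {
  "moves": "-1 0 -0.0007 0 0; -1 0 -0.0014 0 0; -1 0 -0.0021 0 0; -1 0 -0.0028 0 0; -1 0 -0.0034 0 0; -1 0 -0.0034 0 0; -1 0 -0.0034 0 0; -1 0 -0.0034 0 0"
}}

```text
clock: 13.98
tool_pos: [0.582, 0.0771, 0.0406]
ee_rot: [3.131, 0.001, -0.182]
force: [-3.3, -14.1, 6.0]
gripper_width: 0.009
```

```bash
python3 -c "
from h import *
show();snap('top','t7.png')
c=load('t7.png');b=cv2.resize(c['pixels'][160:260,230:350,::-1],None,fx=5,fy=5);cv2.imwrite('pics/crop9.png',b)"
```

```text
t 13.98 st [[ 1. 76.]] z 0.0406 rpy [ 3.131e+00  1.000e-03 -1.820e-01] F [ -3.3 -14.1   6. ] w 0.01
```

View pics/crop9.png

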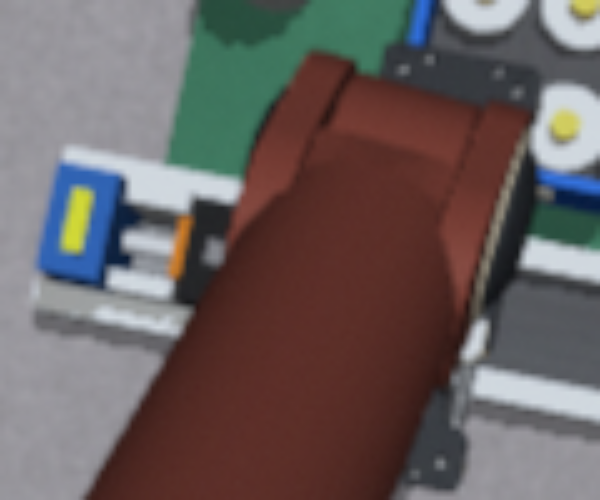

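Call:
{"fn": "move_arm", "kwargs": {
  "moves": "-1 0 -0.0007 0 0; -1 0 -0.0014 0 0; -1 0 -0.002 0 0; -1 0 -0.0026 0 0; -1 0 -0.0026 0 0; -1 0 -0.0026 0 0; -1 0 -0.0026 0 0; -1 0 -0.0026 0 0"
}}

```text
clock: 14.7
tool_pos: [0.5821, 0.0779, 0.0406]
ee_rot: [3.129, 0.001, -0.183]
force: [-3.7, -16.4, 6.8]
gripper_width: 0.003
```

```bash
python3 -c "
from h import *
show()"
```

```text
t 14.7 st [[ 1.  76.7]] z 0.0406 rpy [ 3.129e+00  1.000e-03 -1.830e-01] F [ -3.7 -16.4   6.8] w 0.0
```

The force is rising with little travel (16 N at TCP y 76.7), so the actuator is at the hard stops. Backing off slowly to test the catch.

Call:
{"fn": "move_arm", "kwargs": {
  "moves": "-1 0 0.003 0 0; -1 0 0.006 0 0; -1 0 0.009 0 0; -1 0 0.012 0 0; -1 0 0.016 0 0; -1 0 0.022 0 0; -1 0 0.03 0 0; -1 0 0.04 0 0"
}}

```text
clock: 15.37
tool_pos: [0.5783, 0.0596, 0.0397]
ee_rot: [-3.14, 0.002, -0.175]
force: [-0.8, 0.1, 0.3]
gripper_width: 0.008
```

```bash
python3 -c "
from h import *
show();snap('top','t8.png')
c=load('t8.png');b=cv2.resize(c['pixels'][160:260,230:350,::-1],None,fx=5,fy=5);cv2.imwrite('pics/crop10.png',b)"
```

```text
t 15.37 st [[ 0.4 58.1]] z 0.0397 rpy [-3.14e+00  2.00e-03 -1.75e-01] F [-0.8  0.1  0.3] w 0.01
```

View pics/crop10.png

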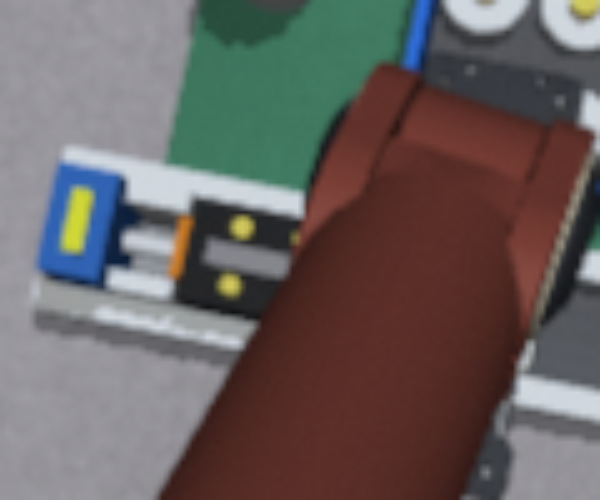

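The force dropped to zero and the actuator stayed put. Clearing away to verify.

Call:
{"fn": "move_arm", "kwargs": {
  "moves": "-1 0 0.02 0 0; -1 0 0.05 0 0; -1 0 0.08 -0.02 0; -1 0 0.12 -0.06 0; -1 0 0.165 -0.1 0; -1 0 0.21 -0.14 0; -1 0 0.25 -0.16 0; -1 0 0.28 -0.16 0"
}}

```text
clock: 16.08
tool_pos: [0.5432, -0.1544, 0.1651]
ee_rot: [3.139, -0.009, -0.181]
force: [0.4, -0.6, 0.7]
gripper_width: 0.005
```

Call:
{"fn": "move_arm", "kwargs": {
  "moves": "-1 0 0.03 0 0; -1 0 0.07 0 0; -1 0 0.11 0 0; -1 0 0.14 0 0; -1 0 0.16 0 0; -1 0 0.16 0 0; -1 0 0.16 0 0; -1 0 0.16 0 0"
}}

```text
clock: 16.75
tool_pos: [0.5213, -0.2649, 0.1598]
ee_rot: [-3.14, 0.001, -0.175]
force: [-0.3, 0.3, -0.1]
gripper_width: 0.005
```

```bash
python3 binpos.py t9.png; python3 - <<'E'
from h import *
c=load('t9.png');P=cloud(c);s=st(P.reshape(-1,3)).reshape(480,640,2);X=P[...,2]
a=(X>.062)&(X<.080)&(abs(s[...,0])<35)&(s[...,1]<230)&(s[...,1]>-100);r,b,n=rect(c,a,.072);print('act',st(np.array(r[0])/1e3),r[1],np.median(X[a]))
H,S,V=cv2.split(cv2.cvtColor(c['pixels'],cv2.COLOR_RGB2HSV))
m=((H<6)|(H>174))&(S>120)&(V>70);m[:,:290]=0;m[:190]=0;m[250:]=0;m[:,345:]=0;v,u=np.nonzero(m);print(len(u),'catch',st(onplane(c,[u.mean(),v.mean()],.019)) if len(u) else '')
mm=np.zeros((480,640),bool);mm[125:165,260:310]=1;q=mm&(X>.095);v,u=np.nonzero(q);(cx,cy),r=cv2.minEnclosingCircle(np.c_[u,v].astype(np.float32));print('motor px',cx,cy)
d=load('top0.png')['pixels'].astype(int)-c['pixels'];d=abs(d).max(2)
for n,(y0,y1,x0,x1) in dict(drill=(180,285,105,200),pliers=(215,290,510,575),motor=(125,165,265,305)).items(): print(n,(d[y0:y1,x0:x1]>60).sum())
s_=snap('scene','s6.png');e=cv2.resize(s_['pixels'][200:330,230:440,::-1],None,fx=3.8,fy=3.8);cv2.imwrite('pics/crop11.png',e)
E
```

```text
t 16.75 st [[   1.2 -271.4]] z 0.1598 rpy [-3.14e+00  1.00e-03 -1.75e-01] F [-0.3  0.3 -0.1] w 0.01
bin c [[120.8  53. ]] (109.14122009277344, 125.23686218261719) corners [[58.1, -1.5], [183.3, -1.6], [183.5, 107.5], [58.3, 107.7]]
act [[ -0.85593757 145.64469212]] (124.70905303955078, 50.628517150878906) 0.07297407754250906
18 catch [[-1.38554857 78.8100377 ]]
motor px 286.8865966796875 140.3021240234375
drill 0
pliers 3929
motor 0
```

View pics/c_t9.png

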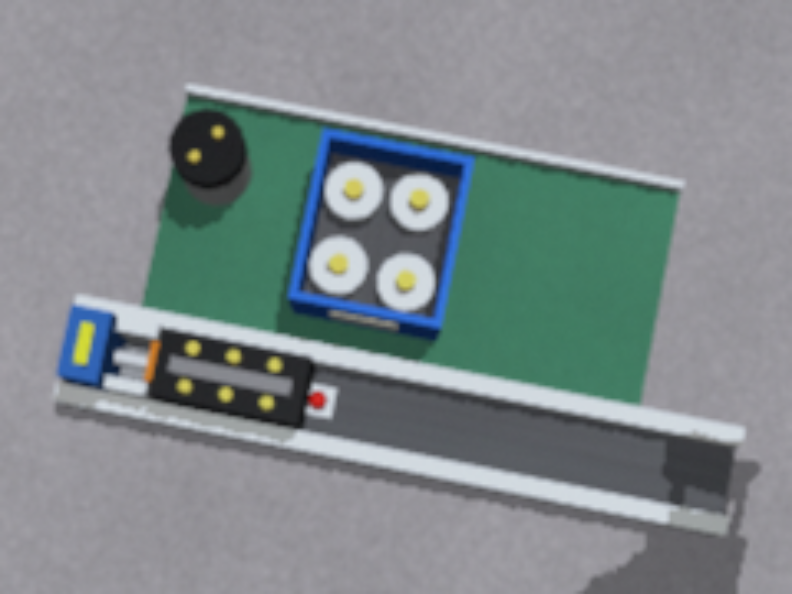

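View pics/crop11.png

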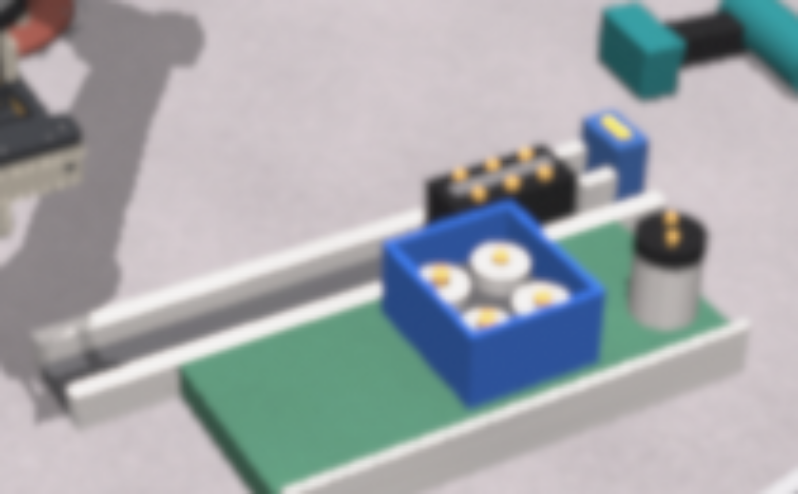

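The red catch stands up right behind the actuator's rear face (crop (317,400)). The pliers' pixels changed in the top view, probably because the arm covers them, so I'm checking them in the scene view before handing in.

```bash
python3 - <<'E'
from h import *
def m(f):
    p=load(f)['pixels'];H,S,V=cv2.split(cv2.cvtColor(p,cv2.COLOR_RGB2HSV));q=(H>20)&(H<35)&(S>140);q[:310]=0;q[365:]=0;q[:,:110]=0;q[:,210:]=0;v,u=np.nonzero(q);return len(u),u.mean(),v.mean()
print(m('scene0.png'),m('s6.png'))
print(robot.sign_off()); show()
E
```

```text
(235, np.float64(151.0723404255319), np.float64(337.7063829787234)) (223, np.float64(151.23318385650225), np.float64(337.8161434977578))
the job is handed in; nothing more can be done
None
the job is handed in; nothing more can be done
```

The bin is off the track on the green shelf, and the actuator is latched against the spring plate. I handed the job in with the clock at about 17 s of the 64 s allowed.

**Bin:** I slid it flat off the rails with two spread fingers, at about 7 N or less at the readings after each move. It ended upright and square to the station, at x 58 to 183 mm and y -2 to 108 mm. It is clear of the track, the far lip and the motor.

**Actuator:** I pushed it slowly down the channel to the hard stops with the shut fingers. The highest reading was about 18 N in total, with about 17 N of that along the track. When I backed off it stayed put, and the red catch shows standing up right behind its rear face. It looked level in every picture I viewed; its top measured 73 mm at the end, against the 72 mm given.

**Checks that disagreed:**
- **Final length:** my last top-view measurement gave the actuator as 125 mm long instead of 110, probably because the mask also took in the plate or stops. I relied on the catch being visible and the zero force instead.
- **Plate position:** the direct measurement gave about 171 to 174 mm and the catch implied 175 mm. I therefore went by the rise in force at the end.
- **Pliers:** they seemed changed in the top view, most likely because the arm was covering them. In the scene view they had moved less than 0.2 px. The drill and motor showed no change.

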